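# Stack the tumblers on their coasters

## Robot

A 6-joint arm with a two-finger parallel gripper is mounted at the origin on a cart in front of the work surface, level with it; the furniture and walls round the work are solid. World frame = base frame: x ahead of the robot, y to its left, z up, the work surface at z = 0. Lengths are in m, angles in rad, forces in N, time in s.
With the tool pointing down it reaches from about 0.375 to 0.9 m from the base axis. Payload 3.1 kg.
Tool frame: the origin (TCP) lies at the centre of the arm's flange, where the gripper is bolted on; the fingertips stand 182 mm ahead of it and the grasp point (between the pads) lies 164 mm ahead of it; z points along the fingers, y is the line along which they close (so a half turn about z gives the same grasp; the last joint's range is limited). The gripper opens to 87 mm and grips with 3 to 60 N. Pads are 19 mm wide; open, the fingers measure 117 mm over their backs; the gripper's body (75 mm by 190 mm) begins 51 mm behind the grasp point.
Start: joints at [-1.423, 0.527, 1.433, -0, 1.181, -0.178], TCP at [0.201, -0.592, 0.405] pointing down, gripper open.
Joint ranges: [-3.08, 3.08], [-0.75, 2.2], [0.22, 2.44], [-1.43, 4.57], [0, 2.65], [-2.85, 2.85]. Speed limits (rad/s): [2.79, 2.79, 3.14, 3.14, 3.14, 3.14].

## Interface

Orientations are given as a rotation vector (axis times angle).
In Python, from bench import manip gives the robot as it stands.
- The arm moves only by the shell command python3 -m inch 'ROWS' [FORCE]. ROWS is JSON, a list of rows, each an object of numbers: "gripper": the closure, from -1 (fully open) to 1 (shut); "dx", "dy", "dz": the shift along the tool's x, y, z in mm; "turn": the turn about the tool's z in degrees. In form: [{"gripper": .., "dx": .., "dy": .., "dz": .., "turn": ..}, ...]. A call has 1 to 12 rows; each row shifts and turns the commanded pose from where the row before left it, along the tool's axes as they then stand; what a row does not reach is not made up. A row lasts 1/12 s, in which the tool goes at most 41.7 mm and 7.16 degrees, less where a joint would pass 70% of its speed; a pose out of reach is approached as far as the arm can. A call with a gripper value outside its range is refused whole. The fingers move at their own pace and stop on an object; FORCE is the grip in N (left out, the last holds). Time passes only in rows, so rows that do not move let the fingers close. It gives the time, the measured TCP pose, the force, the opening and the grip force at its end, in the units of the state.
- manip.observe(): the state, without advancing time (a new reading comes with each control period).
- manip.snapshot(name): name is "scene" or "top" or "wrist"; returns the picture (480x640x3 uint8, red, green, blue); there is no depth.
- manip.get_calibration(name): a dict with "mtx" (3x3 intrinsics, pixels), "R" (3x3) and "t" (3): a world point X has camera coordinates R X + t. Camera axes: x right, y down, z forward; pixel columns grow to the right and rows downward; lengths in m; the calibration is good to about 2 mm. A picture is of the moment at which its call begins: read the wrist's pose just before it. get_calibration takes no time and is no camera call; for the wrist camera it gives the pose at the moment of the call.
- manip.job_done(): hands the job in; it is judged then, once.
Trained networks look in the newest picture that a camera, given by its name, has taken for a name from the list of things; names that differ only in an ending like _2 or _b are one class to them, and where a whole thing is asked for, a point or a joint stands for the part that bears it (a point fixed in the world has none). Each returns a list of dicts, best first, with "conf" (0 to 1); they miss things now and then, are a little off and sometimes report something else, mostly with a low value. They report only what shows in the picture. A call takes as long as a camera call.
- manip.find_in(camera, name): "location" ([x, y, z] in m, in world coordinates, good to about 4 mm: the middle of the surface that is visible of it).
- manip.regions_of(camera, name): "region" (480x640 bool, what is visible of it).
The state is a dict: "t": time; "q": joint angles; "joint_vel": joint speeds; "joint_efforts": joint torques, N m; "position": TCP position; "eef_rot": TCP orientation; "force": force on the tool from outside, world axes, zero at the start; "ft_torque": the same for the moment, N m; "grip_width": finger opening in m; "gripper_force": force on a finger pad.
Only numpy, scipy, OpenCV 4.12 (cv2) and the standard library are available. Lean on these libraries where they do the work, as an engineer would, in place of code of your own. Each camera call takes 0.05 s, during which the arm holds its last target. There are 200 camera calls.

## Task

Tidy the plastic tumblers into two upright nested stacks. On the middle of the cork coaster stand the blue tumbler with the yellow one in it and the red one in the yellow; on the middle of the dark coaster stand the green tumbler with the black one in it. Seat each tumbler fully in the one below, knock none of them over, and leave the two jars and the peach ornament where they are.

Things in the scene. Friction and masses are not known exactly. Their poses are not given: they have to be found in the camera images.
- blue_tumbler: Blue plastic tumbler, loose, about 90 g, upright, open at the top: 84 mm high, outer diameter 42 mm at the foot, 52 mm at 40 mm up, 64 mm at the rim, wall 3 mm. Thick double bottom: the inner floor lies 40 mm above the underside and is 46 mm across, so a tumbler set into it stands 40 mm higher and its upper 40 mm show above the lower rim. Origin: centre of its underside; z up along its axis.
- yellow_tumbler: Yellow plastic tumbler, loose, about 90 g, upright, open at the top: 84 mm high, outer diameter 42 mm at the foot, 52 mm at 40 mm up, 64 mm at the rim, wall 3 mm. Thick double bottom: the inner floor lies 40 mm above the underside and is 46 mm across, so a tumbler set into it stands 40 mm higher and its upper 40 mm show above the lower rim. Origin: centre of its underside; z up along its axis.
- red_tumbler: Red plastic tumbler, loose, about 90 g, upright, open at the top: 84 mm high, outer diameter 42 mm at the foot, 52 mm at 40 mm up, 64 mm at the rim, wall 3 mm. Thick double bottom: the inner floor lies 40 mm above the underside and is 46 mm across, so a tumbler set into it stands 40 mm higher and its upper 40 mm show above the lower rim. Origin: centre of its underside; z up along its axis.
- green_tumbler: Green plastic tumbler, loose, about 90 g, upright, open at the top: 84 mm high, outer diameter 42 mm at the foot, 52 mm at 40 mm up, 64 mm at the rim, wall 3 mm. Thick double bottom: the inner floor lies 40 mm above the underside and is 46 mm across, so a tumbler set into it stands 40 mm higher and its upper 40 mm show above the lower rim. Origin: centre of its underside; z up along its axis.
- black_tumbler: Black plastic tumbler, loose, about 90 g, upright, open at the top: 84 mm high, outer diameter 42 mm at the foot, 52 mm at 40 mm up, 64 mm at the rim, wall 3 mm. Thick double bottom: the inner floor lies 40 mm above the underside and is 46 mm across, so a tumbler set into it stands 40 mm higher and its upper 40 mm show above the lower rim. Origin: centre of its underside; z up along its axis.
- cork_coaster: Round light-brown cork coaster, 94 mm across, 9 mm thick, fixed flat on the worktop. Origin: centre of its underside, z up.
- slate_coaster: Round dark grey slate-coloured coaster, 94 mm across, 9 mm thick, fixed flat on the worktop. Origin: centre of its underside, z up.
- oats_jar: Bystander: glass jar of oats with a wooden lid, 69 mm across, 98 mm high, loose. Origin: centre of its underside, z up.
- green_jar: Bystander: small glass jar with green contents and a light grey lid, 50 mm across, 80 mm high, loose. Origin: centre of its underside, z up.
- peach_pot: Bystander: little round peach-coloured ornament, 46 mm across, 36 mm high, loose. Origin: centre of its underside, z up.

How it is judged:
At the end, for the whole second after the job is handed in: Blue on the cork coaster, green on the dark one, centred within 15 mm; yellow in blue, red in yellow, black in green, each on the inner floor of the one below (40 mm up, -4/+6 mm), within 8 mm of its axis; all upright within 0.12 rad, released, at rest (horizontal distance between blue_tumbler and cork_coaster below 0.015 m and z of blue_tumbler in the frame of cork_coaster between 0.005 and 0.015 m and angle between each of blue_tumbler, yellow_tumbler, red_tumbler, green_tumbler, black_tumbler's own z axis and vertical below 0.12 rad and linear speed of each of blue_tumbler, yellow_tumbler, red_tumbler, green_tumbler, black_tumbler below 0.02 m/s and horizontal distance between yellow_tumbler and blue_tumbler below 0.008 m and z of yellow_tumbler in the frame of blue_tumbler between 0.036 and 0.046 m and horizontal distance between red_tumbler and yellow_tumbler below 0.008 m and z of red_tumbler in the frame of yellow_tumbler between 0.036 and 0.046 m and horizontal distance between green_tumbler and slate_coaster below 0.015 m and z of green_tumbler in the frame of slate_coaster between 0.005 and 0.015 m and horizontal distance between black_tumbler and green_tumbler below 0.008 m and z of black_tumbler in the frame of green_tumbler between 0.036 and 0.046 m); the robot touches nothing.
It fails at once if a tumbler is knocked or tipped over (angle between any of blue_tumbler, yellow_tumbler, red_tumbler, green_tumbler, black_tumbler's own z axis and vertical above 0.9 rad).
It fails at once if the oats jar is shifted by more than 25 mm or toppled (distance of oats_jar from where it was at the start of the episode above 0.025 m or angle between oats_jar's own z axis and vertical above 0.4 rad).
It fails at once if the grey-lidded jar is shifted by more than 25 mm or toppled (distance of green_jar from where it was at the start of the episode above 0.025 m or angle between green_jar's own z axis and vertical above 0.4 rad).
It fails at once if the peach ornament is shifted by more than 25 mm or toppled (distance of peach_pot from where it was at the start of the episode above 0.025 m or angle between peach_pot's own z axis and vertical above 0.4 rad).
It also fails if it takes over 138 s, if anything falls off the work surface, if the arm or the gripper's body presses on something with over 40 N, if the wrist force passes 120 N, or if a joint passes its speed limit or range.

## Working session

There is one attempt and no reset: what is moved stays moved. The work goes in short steps, Python scripts to look and compute and a shell command to move; the robot and the scene stay as the last step left them, time stands still between calls to the robot, and variables do not carry over. Pictures are saved under pics/ and viewed, at most 14 in all, crops included, and the job is handed in when it is done.

```bash
mkdir -p pics; python3 - <<'E'
from bench import manip
import cv2,numpy as np
for n in("scene","top"):
    im=manip.snapshot(n); cv2.imwrite(f"pics/{n}0.png",im[:,:,::-1])
    for o in "blue_tumbler yellow_tumbler red_tumbler green_tumbler black_tumbler cork_coaster slate_coaster oats_jar green_jar peach_pot".split():
        print(n,o,[(np.round(d["location"],3).tolist(),round(d["conf"],2)) for d in manip.find_in(n,o)[:2]])
s=manip.observe();print(s)
for n in("scene","top"):
    c=manip.get_calibration(n);print(n,np.round(-np.array(c["R"]).T@c["t"],3))
E
```

```text
scene blue_tumbler [([0.446, -0.185, 0.059], 0.88)]
scene yellow_tumbler [([0.579, -0.199, 0.06], 0.89)]
scene red_tumbler [([0.45, 0.154, 0.054], 0.75)]
scene green_tumbler [([0.451, -0.078, 0.063], 0.96), ([0.451, 0.156, 0.055], 0.62)]
scene black_tumbler [([0.448, 0.271, 0.054], 0.56)]
scene cork_coaster [([0.673, -0.001, 0.005], 0.84)]
scene slate_coaster [([0.689, -0.146, 0.006], 0.78), ([0.452, 0.061, 0.034], 0.4)]
scene oats_jar [([0.562, -0.061, 0.076], 0.98), ([0.563, 0.064, 0.06], 0.56)]
scene green_jar [([0.565, 0.066, 0.057], 0.83)]
scene peach_pot [([0.452, 0.06, 0.034], 0.74)]
top blue_tumbler [([0.448, -0.21, 0.05], 0.69), ([0.69, -0.151, 0.008], 0.42)]
top yellow_tumbler [([0.584, -0.214, 0.049], 0.67)]
top red_tumbler [([0.447, 0.161, 0.036], 0.73)]
top green_tumbler [([0.459, -0.084, 0.041], 0.57)]
top black_tumbler [([0.45, 0.28, 0.045], 0.61), ([0.674, -0.002, 0.009], 0.61)]
top cork_coaster []
top slate_coaster [([0.69, -0.149, 0.008], 0.81), ([0.452, 0.283, 0.046], 0.68)]
top oats_jar [([0.56, -0.078, 0.098], 0.74), ([0.461, -0.084, 0.038], 0.54)]
top green_jar [([0.562, 0.05, 0.079], 0.73)]
top peach_pot [([0.453, 0.048, 0.033], 0.69), ([0.448, -0.207, 0.049], 0.57)]
{'t': 1.1, 'q': array([-1.42252780e+00,  5.27462279e-01,  1.43266690e+00,  3.37220947e-05,
        1.18137582e+00, -1.78499405e-01]), 'joint_vel': array([-0.0014187 ,  0.00030523,  0.00134688,  0.00071056,  0.00069055,
       -0.00028241]), 'joint_efforts': array([ 6.57520686e-04, -4.40025473e+01, -1.76987046e+01,  6.34805742e-02,
        5.04377251e-02, -1.60087205e-05]), 'position': array([ 0.20064521, -0.59190676,  0.40478216]), 'eef_rot': array([3.09967084e+00, 5.10971112e-01, 4.69175665e-05]), 'force': array([-0.34631134, -0.03576236,  0.26544179]), 'ft_torque': array([ 0.03936295, -0.00363705,  0.02047799]), 'gripper_force': 0.0, 'grip_width': 0.08719113988220242}
scene [0.293 0.55  0.788]
top [0.423 0.042 1.053]
```

View pics/top0.png

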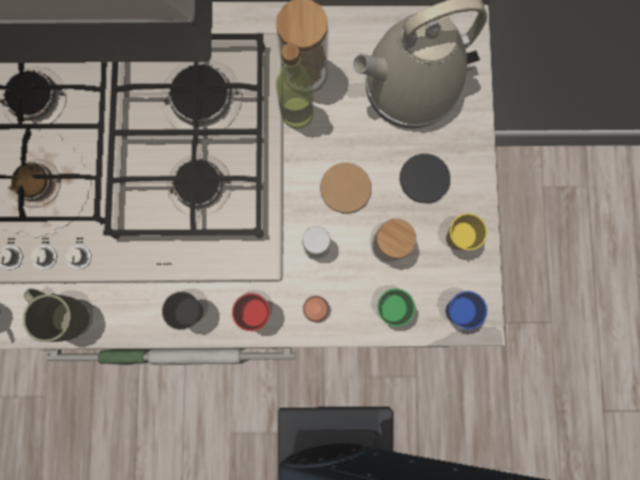

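View pics/scene0.png

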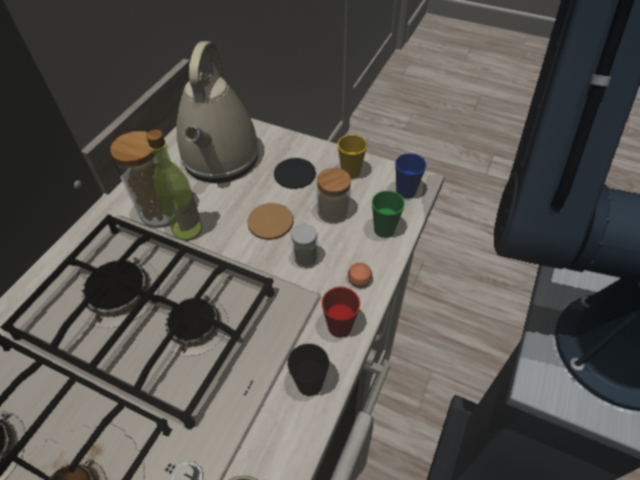

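The top view shows blue (467,311), yellow (467,233), green (396,307), red (252,312) and black (183,310), with the cork coaster at (346,188) and the dark one at (425,178). The kettle and bottle stand behind the coasters. Next I'll fit a cone model to the regions.

```bash
cat >fit.py <<'E'
from bench import manip
import cv2,numpy as np
from scipy.optimize import minimize
CUP=[(0,.021),(.04,.026),(.084,.032)]; COA=[(0,.047),(.009,.047)]
a=np.linspace(0,2*np.pi,60)
def hull(c,xy,prof,z0):
    P=np.concatenate([np.c_[xy[0]+r*np.cos(a),xy[1]+r*np.sin(a),0*a+z0+z] for z,r in prof])
    C=P@np.array(c["R"]).T+np.array(c["t"]); p=C@np.array(c["mtx"]).T; p=p[:,:2]/p[:,2:]
    return cv2.convexHull((p*16).astype(np.int32))
def fit(cam,name,prof,x0,z0=0,c=None):
    rs=manip.regions_of(cam,name); c=c or manip.get_calibration(cam)
    out=[]
    for r in rs[:3]:
        m=np.array(r["region"]).astype(np.uint8); 
        if m.sum()<50: continue
        def cost(x):
            h=np.zeros((480,640),np.uint8); cv2.fillPoly(h,[hull(c,x,prof,z0)],1,shift=4)
            return 1-(h&m).sum()/max(1,(h|m).sum())
        s=minimize(cost,x0,method="Nelder-Mead",options=dict(initial_simplex=np.array(x0)+[[0,0],[.01,0],[0,.01]],xatol=2e-4,fatol=1e-4))
        out.append((np.round(s.x,4).tolist(),round(1-s.fun,3),round(r["conf"],2)))
    return out
E
python3 - <<'E'
from fit import *
G=dict(blue_tumbler=(.448,-.207),yellow_tumbler=(.584,-.212),red_tumbler=(.447,.16),green_tumbler=(.455,-.084),black_tumbler=(.45,.28),cork_coaster=(.673,0),slate_coaster=(.69,-.149))
for cam in("top","scene"):
    manip.snapshot(cam)
    for n,g in G.items(): print(cam,n,fit(cam,n,COA if "coa" in n else CUP,g))
E
```

```text
top blue_tumbler [([0.4467, -0.2026], np.float64(0.941), 0.63), ([0.448, -0.207], np.float64(0.0), 0.35)]
top yellow_tumbler [([0.5793, -0.2069], np.float64(0.969), 0.64)]
top red_tumbler [([0.4467, 0.1572], np.float64(0.899), 0.77)]
top green_tumbler [([0.4537, -0.082], np.float64(0.946), 0.63)]
top black_tumbler [([0.4493, 0.2727], np.float64(0.918), 0.64)]
top cork_coaster [([0.6753, -0.0042], np.float64(0.948), 0.8)]
top slate_coaster [([0.6933, -0.1526], np.float64(0.944), 0.78), ([0.69, -0.149], np.float64(0.0), 0.21)]
scene blue_tumbler [([0.4471, -0.198], np.float64(0.907), 0.56)]
scene yellow_tumbler [([0.5791, -0.2049], np.float64(0.868), 0.79)]
scene red_tumbler [([0.4465, 0.161], np.float64(0.959), 0.75)]
scene green_tumbler [([0.4523, -0.0776], np.float64(0.957), 0.56)]
scene black_tumbler []
scene cork_coaster [([0.6757, -0.0037], np.float64(0.874), 0.69)]
scene slate_coaster [([0.69, -0.149], np.float64(0.843), 0.93)]
```

```bash
python3 -m inch '[{"dx":0,"turn":7},{"turn":7},{"turn":4.7}]' 10
```

```text
schema error: expected keys gripper, dx, dy, dz, turn
```

```bash
python3 -m inch '[{"gripper":-1,"dx":0,"dy":0,"dz":0,"turn":7},{"gripper":-1,"dx":0,"dy":0,"dz":0,"turn":7},{"gripper":-1,"dx":0,"dy":0,"dz":0,"turn":4.7},{"gripper":-1,"dx":17,"dy":-34,"dz":0,"turn":0},{"gripper":-1,"dx":17,"dy":-34,"dz":0,"turn":0},{"gripper":-1,"dx":17,"dy":-34,"dz":0,"turn":0},{"gripper":-1,"dx":17,"dy":-34,"dz":0,"turn":0},{"gripper":-1,"dx":17,"dy":-34,"dz":0,"turn":0},{"gripper":-1,"dx":17,"dy":-34,"dz":0,"turn":0},{"gripper":-1,"dx":17,"dy":-34,"dz":0,"turn":0},{"gripper":-1,"dx":17,"dy":-34,"dz":0,"turn":0},{"gripper":-1,"dx":17,"dy":-34,"dz":0,"turn":0}]' 10
```

```text
t: 2.9
position: [0.354, -0.2842, 0.405]
eef_rot: [3.141, -0.0, 0.001]
force: [1.4, -0.9, -0.3]
grip_width: 0.0868
gripper_force: 0.0
```

```bash
python3 -m inch '[{"gripper":-1,"dx":16.5,"dy":-34,"dz":0,"turn":0},{"gripper":-1,"dx":16.5,"dy":-34,"dz":0,"turn":0},{"gripper":-1,"dx":16.5,"dy":-34,"dz":0,"turn":0},{"gripper":-1,"dx":16.5,"dy":-34,"dz":0,"turn":0},{"gripper":-1,"dx":16.5,"dy":-34,"dz":0,"turn":0},{"gripper":-1,"dx":16.5,"dy":-34,"dz":0,"turn":0},{"gripper":-1,"dx":0,"dy":0,"dz":30,"turn":0},{"gripper":-1,"dx":0,"dy":0,"dz":30,"turn":0},{"gripper":-1,"dx":0,"dy":0,"dz":20,"turn":0},{"gripper":-1,"dx":0,"dy":0,"dz":0,"turn":0},{"gripper":-1,"dx":0,"dy":0,"dz":0,"turn":0}]' 10
python3 - <<'E'
from fit import *
c=manip.get_calibration("wrist"); print(manip.observe()["position"],np.round(-np.array(c["R"]).T@c["t"],3))
im=manip.snapshot("wrist"); cv2.imwrite("pics/w1.png",im[:,:,::-1])
print(fit("wrist","green_tumbler",CUP,(.453,-.08),c=c))
E
```

```text
t: 3.82
position: [0.4524, -0.0817, 0.3243]
eef_rot: [-3.141, -0.001, 0.003]
force: [0.3, 0.3, -0.4]
grip_width: 0.0869
gripper_force: 0.0
[ 0.452434   -0.08169867  0.32428488] [ 0.519 -0.082  0.305]
[([0.4522, -0.0823], np.float64(0.965), 0.65)]
```

View pics/w1.png

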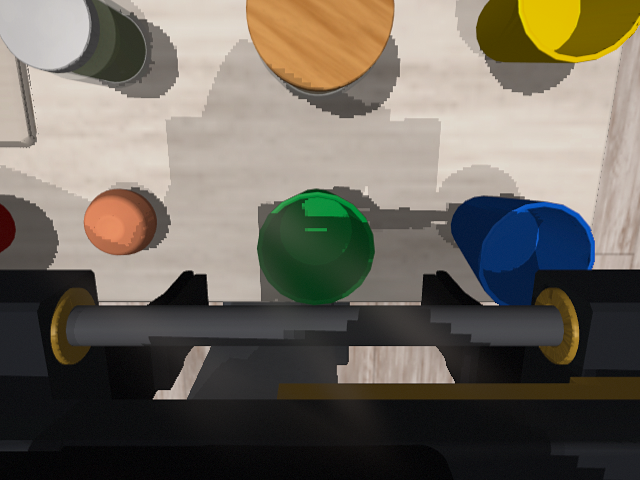

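The wrist view shows green centred between the fingers at (316,247), so I'll go down and grip.

```bash
python3 -m inch '[{"gripper":-1,"dx":0,"dy":0,"dz":30,"turn":0},{"gripper":-1,"dx":0,"dy":0,"dz":30,"turn":0},{"gripper":-1,"dx":0,"dy":0,"dz":20,"turn":0},{"gripper":-1,"dx":0,"dy":0,"dz":12,"turn":0},{"gripper":-1,"dx":0,"dy":0,"dz":0,"turn":0},{"gripper":1,"dx":0,"dy":0,"dz":0,"turn":0},{"gripper":1,"dx":0,"dy":0,"dz":0,"turn":0},{"gripper":1,"dx":0,"dy":0,"dz":0,"turn":0},{"gripper":1,"dx":0,"dy":0,"dz":0,"turn":0},{"gripper":1,"dx":0,"dy":0,"dz":0,"turn":0},{"gripper":1,"dx":0,"dy":0,"dz":0,"turn":0}]' 12
python3 - <<'E'
import sys
from fit import *
# triangulate kettle: handle tops (top px, scene px) and lid knob
def ray(cam,p):
    c=manip.get_calibration(cam);R=np.array(c["R"]);o=-R.T@np.array(c["t"]);d=R.T@np.linalg.inv(c["mtx"])@[*p,1];return o,d/np.linalg.norm(d)
def tri(p,q):
    (o1,d1),(o2,d2)=ray("top",p),ray("scene",q)
    s=np.linalg.lstsq(np.c_[d1,-d2],o2-o1,rcond=None)[0];A=o1+s[0]*d1;B=o2+s[1]*d2;return np.round((A+B)/2,3),np.linalg.norm(A-B).round(3)
print("spout",tri((360,65),(192,131)),"knob",tri((433,32),(205,85)),"handle",tri((445,12),(203,47)))
print("bottle cork",tri((290,50),(156,137)))
E
```

```text
t: 4.83
position: [0.4527, -0.0818, 0.2335]
eef_rot: [3.141, 0.001, 0.003]
force: [0.7, -0.5, 4.9]
grip_width: 0.0599
gripper_force: 12.2
spout (array([ 0.837, -0.022,  0.169]), np.float64(0.003)) knob (array([ 0.881, -0.138,  0.186]), np.float64(0.001)) handle (array([ 0.865, -0.138,  0.275]), np.float64(0.0))
bottle cork (array([0.822, 0.084, 0.244]), np.float64(0.004))
```

```bash
python3 -m inch '[{"gripper":1,"dx":0,"dy":0,"dz":-20,"turn":0},{"gripper":1,"dx":0,"dy":0,"dz":-40,"turn":0},{"gripper":1,"dx":0,"dy":0,"dz":-40,"turn":0},{"gripper":1,"dx":0,"dy":0,"dz":-40,"turn":0},{"gripper":1,"dx":0,"dy":0,"dz":-10,"turn":0},{"gripper":1,"dx":24,"dy":7,"dz":0,"turn":0},{"gripper":1,"dx":36,"dy":10,"dz":0,"turn":0},{"gripper":1,"dx":36,"dy":10,"dz":0,"turn":0},{"gripper":1,"dx":36,"dy":10,"dz":0,"turn":0},{"gripper":1,"dx":36,"dy":10,"dz":0,"turn":0},{"gripper":1,"dx":36,"dy":11,"dz":0,"turn":0},{"gripper":1,"dx":35,"dy":11,"dz":0,"turn":0}]' 12 && python3 -m inch '[{"gripper":1,"dx":0,"dy":0,"dz":20,"turn":0},{"gripper":1,"dx":0,"dy":0,"dz":35,"turn":0},{"gripper":1,"dx":0,"dy":0,"dz":35,"turn":0},{"gripper":1,"dx":0,"dy":0,"dz":30,"turn":0},{"gripper":1,"dx":0,"dy":0,"dz":10,"turn":0},{"gripper":1,"dx":0,"dy":0,"dz":0,"turn":0},{"gripper":1,"dx":0,"dy":0,"dz":0,"turn":0},{"gripper":1,"dx":0,"dy":0,"dz":0,"turn":0}]' 12
```

```text
t: 5.83
position: [0.6928, -0.1508, 0.3823]
eef_rot: [-3.141, -0.001, 0.002]
force: [0.6, -0.2, -0.7]
grip_width: 0.0603
gripper_force: 11.8
t: 6.5
position: [0.6925, -0.151, 0.2552]
eef_rot: [3.14, 0.001, 0.007]
force: [0.5, -0.8, 0.0]
grip_width: 0.0597
gripper_force: 11.8
```

```bash
python3 -m inch '[{"gripper":1,"dx":0,"dy":0,"dz":4,"turn":0},{"gripper":1,"dx":0,"dy":0,"dz":3,"turn":0},{"gripper":1,"dx":0,"dy":0,"dz":3,"turn":0},{"gripper":1,"dx":0,"dy":0,"dz":0,"turn":0},{"gripper":1,"dx":0,"dy":0,"dz":0,"turn":0}]' 12
python3 - <<'E'
from fit import *
c=manip.get_calibration("wrist")
im=manip.snapshot("wrist"); cv2.imwrite("pics/w2.png",im[:,:,::-1])
print(fit("wrist","green_tumbler",CUP,(.692,-.151),.009,c=c)); print(fit("wrist","slate_coaster",COA,(.692,-.151),c=c))
E
```

```text
t: 6.92
position: [0.6916, -0.1507, 0.2432]
eef_rot: [3.141, 0.001, 0.001]
force: [0.7, 0.8, 0.5]
grip_width: 0.0603
gripper_force: 11.9
[([0.6921, -0.151], np.float64(0.605), 0.6)]
[([0.6913, -0.1512], np.float64(0.437), 0.91)]
```

View pics/w2.png

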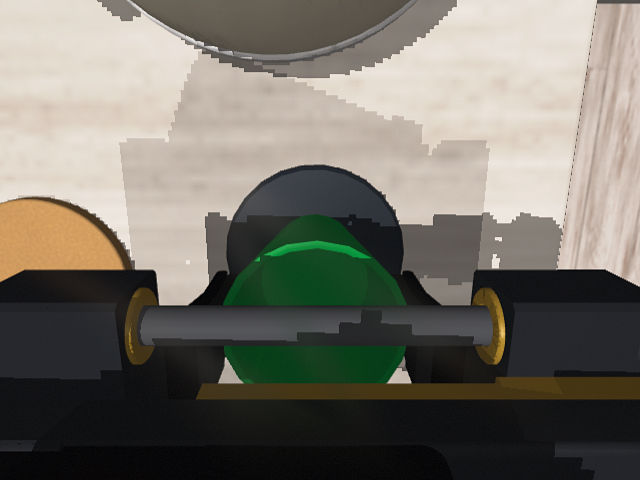

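Green sits centred over the dark coaster (coaster and cup both near column 315). I'll lower 2 mm, release and go for black.

```bash
python3 -m inch '[{"gripper":1,"dx":0,"dy":0,"dz":1,"turn":0},{"gripper":1,"dx":0,"dy":0,"dz":1,"turn":0},{"gripper":1,"dx":0,"dy":0,"dz":0,"turn":0},{"gripper":-1,"dx":0,"dy":0,"dz":0,"turn":0},{"gripper":-1,"dx":0,"dy":0,"dz":0,"turn":0},{"gripper":-1,"dx":0,"dy":0,"dz":0,"turn":0},{"gripper":-1,"dx":0,"dy":0,"dz":0,"turn":0},{"gripper":-1,"dx":0,"dy":0,"dz":0,"turn":0},{"gripper":-1,"dx":0,"dy":0,"dz":-20,"turn":0},{"gripper":-1,"dx":0,"dy":0,"dz":-40,"turn":0},{"gripper":-1,"dx":0,"dy":0,"dz":-40,"turn":0},{"gripper":-1,"dx":0,"dy":0,"dz":-40,"turn":0}]' 12 && python3 -m inch '[{"gripper":-1,"dx":-20,"dy":-35.5,"dz":0,"turn":0},{"gripper":-1,"dx":-20,"dy":-35.5,"dz":0,"turn":0},{"gripper":-1,"dx":-20,"dy":-35.5,"dz":0,"turn":0},{"gripper":-1,"dx":-20,"dy":-35.5,"dz":0,"turn":0},{"gripper":-1,"dx":-20,"dy":-35.5,"dz":0,"turn":0},{"gripper":-1,"dx":-20,"dy":-35.5,"dz":0,"turn":0},{"gripper":-1,"dx":-20,"dy":-35.5,"dz":0,"turn":0},{"gripper":-1,"dx":-20,"dy":-35.5,"dz":0,"turn":0},{"gripper":-1,"dx":-20,"dy":-35.5,"dz":0,"turn":0},{"gripper":-1,"dx":-20,"dy":-35.5,"dz":0,"turn":0},{"gripper":-1,"dx":-20,"dy":-35.5,"dz":0,"turn":0},{"gripper":-1,"dx":-20,"dy":-35.5,"dz":0,"turn":0}]' 12 && python3 -m inch '[{"gripper":-1,"dx":0,"dy":0,"dz":30,"turn":0},{"gripper":-1,"dx":0,"dy":0,"dz":25,"turn":0},{"gripper":-1,"dx":0,"dy":0,"dz":0,"turn":0},{"gripper":-1,"dx":0,"dy":0,"dz":0,"turn":0}]' 12
python3 - <<'E'
from fit import *
c=manip.get_calibration("wrist"); print(manip.observe()["position"])
im=manip.snapshot("wrist"); cv2.imwrite("pics/w3.png",im[:,:,::-1])
print(fit("wrist","black_tumbler",CUP,(.449,.275),c=c))
manip.snapshot("top");print(fit("top","green_tumbler",CUP,(.692,-.151),.009));print(fit("top","black_tumbler",CUP,(.449,.275)))
E
```

```text
t: 8.07
position: [0.6911, -0.1507, 0.3812]
eef_rot: [-3.141, -0.0, 0.004]
force: [0.1, 0.1, 0.2]
grip_width: 0.0868
gripper_force: 0.0
t: 9.07
position: [0.45, 0.2766, 0.3807]
eef_rot: [3.142, -0.0, -0.0]
force: [0.9, 1.1, -0.5]
grip_width: 0.0871
gripper_force: 0.0
t: 9.4
position: [0.4508, 0.2752, 0.3249]
eef_rot: [3.14, 0.001, -0.005]
force: [0.2, -0.4, -0.2]
grip_width: 0.0873
gripper_force: 0.0
[0.45081939 0.27518627 0.32486335]
[([0.4494, 0.2737], np.float64(0.967), 0.63)]
[([0.6926, -0.1502], np.float64(0.968), 0.86)]
[([0.4577, 0.275], np.float64(0.381), 0.65)]
```

View pics/w3.png

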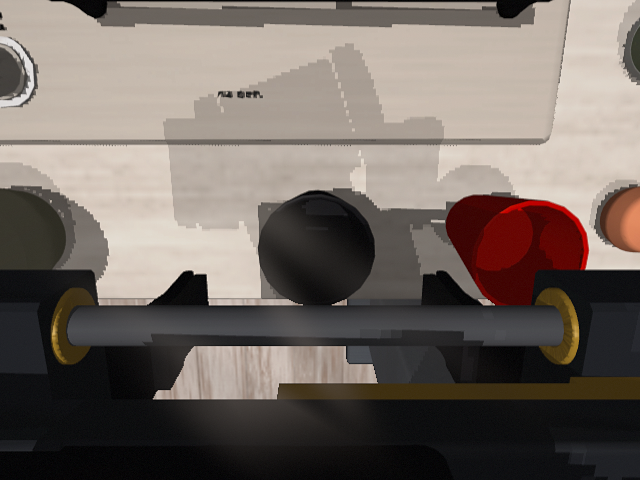

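Black is centred at (316,248), and the fit agrees within 2 mm. Grip it and lift.

```bash
python3 -m inch '[{"gripper":-1,"dx":-1,"dy":1,"dz":30,"turn":0},{"gripper":-1,"dx":0,"dy":0,"dz":30,"turn":0},{"gripper":-1,"dx":0,"dy":0,"dz":20,"turn":0},{"gripper":-1,"dx":0,"dy":0,"dz":12,"turn":0},{"gripper":-1,"dx":0,"dy":0,"dz":0,"turn":0},{"gripper":1,"dx":0,"dy":0,"dz":0,"turn":0},{"gripper":1,"dx":0,"dy":0,"dz":0,"turn":0},{"gripper":1,"dx":0,"dy":0,"dz":0,"turn":0},{"gripper":1,"dx":0,"dy":0,"dz":0,"turn":0},{"gripper":1,"dx":0,"dy":0,"dz":0,"turn":0},{"gripper":1,"dx":0,"dy":0,"dz":0,"turn":0}]' 12 && python3 -m inch '[{"gripper":1,"dx":0,"dy":0,"dz":-20,"turn":0},{"gripper":1,"dx":0,"dy":0,"dz":-40,"turn":0},{"gripper":1,"dx":0,"dy":0,"dz":-40,"turn":0},{"gripper":1,"dx":0,"dy":0,"dz":-40,"turn":0},{"gripper":1,"dx":0,"dy":0,"dz":-10,"turn":0},{"gripper":1,"dx":0,"dy":0,"dz":0,"turn":0},{"gripper":1,"dx":0,"dy":0,"dz":0,"turn":0}]' 12
```

```text
t: 10.57
position: [0.4506, 0.2743, 0.2346]
eef_rot: [-3.141, -0.001, -0.003]
force: [-0.0, -0.4, 4.1]
grip_width: 0.0606
gripper_force: 11.8
t: 11.15
position: [0.4498, 0.2741, 0.3838]
eef_rot: [-3.141, -0.001, -0.0]
force: [0.5, -0.0, -0.5]
grip_width: 0.0607
gripper_force: 11.9
```

```bash
python3 -m inch '[{"gripper":1,"dx":20,"dy":35,"dz":0,"turn":0},{"gripper":1,"dx":20,"dy":35,"dz":0,"turn":0},{"gripper":1,"dx":20,"dy":35,"dz":0,"turn":0},{"gripper":1,"dx":20,"dy":35,"dz":0,"turn":0},{"gripper":1,"dx":20,"dy":35,"dz":0,"turn":0},{"gripper":1,"dx":20,"dy":35,"dz":0,"turn":0},{"gripper":1,"dx":20,"dy":35,"dz":0,"turn":0},{"gripper":1,"dx":20,"dy":35,"dz":0,"turn":0},{"gripper":1,"dx":20,"dy":35,"dz":0,"turn":0},{"gripper":1,"dx":20,"dy":35,"dz":0,"turn":0},{"gripper":1,"dx":20,"dy":35,"dz":0,"turn":0},{"gripper":1,"dx":20,"dy":35,"dz":0,"turn":0}]' 12 && python3 -m inch '[{"gripper":1,"dx":2,"dy":4,"dz":0,"turn":0},{"gripper":1,"dx":0,"dy":0,"dz":20,"turn":0},{"gripper":1,"dx":0,"dy":0,"dz":20,"turn":0},{"gripper":1,"dx":0,"dy":0,"dz":0,"turn":0},{"gripper":1,"dx":0,"dy":0,"dz":0,"turn":0},{"gripper":1,"dx":0,"dy":0,"dz":0,"turn":0}]' 12
python3 - <<'E'
from fit import *
c=manip.get_calibration("wrist"); p=manip.observe()["position"];print(p)
im=manip.snapshot("wrist"); cv2.imwrite("pics/w4.png",im[:,:,::-1])
print(fit("wrist","green_tumbler",CUP,(.692,-.151),.009,c=c),fit("wrist","black_tumbler",CUP,(.692,-.151),p[2]-.2335,c=c))
E
```

```text
t: 12.15
position: [0.6904, -0.1474, 0.3794]
eef_rot: [-3.139, 0.0, 0.01]
force: [1.0, 0.8, -1.0]
grip_width: 0.0607
gripper_force: 11.9
t: 12.65
position: [0.6924, -0.1494, 0.3426]
eef_rot: [-3.141, -0.001, 0.003]
force: [1.7, 0.8, -0.9]
grip_width: 0.0603
gripper_force: 11.9
[ 0.69238359 -0.14936597  0.34256751]
[([0.6931, -0.1511], np.float64(0.38), 0.93)] [([0.6921, -0.1497], np.float64(0.577), 0.93)]
```

View pics/w4.png

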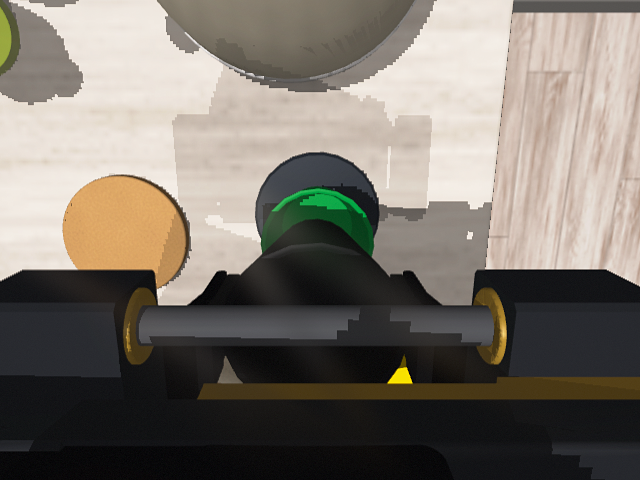

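Black sits over green, both centred near column 317. Lowering it now.

```bash
python3 -m inch '[{"gripper":1,"dx":0,"dy":1,"dz":15,"turn":0},{"gripper":1,"dx":0,"dy":0,"dz":15,"turn":0},{"gripper":1,"dx":0,"dy":0,"dz":12,"turn":0},{"gripper":1,"dx":0,"dy":0,"dz":8,"turn":0},{"gripper":1,"dx":0,"dy":0,"dz":5,"turn":0},{"gripper":1,"dx":0,"dy":0,"dz":2,"turn":0},{"gripper":1,"dx":0,"dy":0,"dz":0,"turn":0},{"gripper":1,"dx":0,"dy":0,"dz":0,"turn":0}]' 12
```

```text
t: 13.47
position: [0.6928, -0.1507, 0.2873]
eef_rot: [3.141, 0.001, 0.002]
force: [1.0, 0.4, -0.2]
grip_width: 0.0605
gripper_force: 11.9
```

```bash
python3 -m inch '[{"gripper":1,"dx":0,"dy":0,"dz":2,"turn":0},{"gripper":1,"dx":0,"dy":0,"dz":2,"turn":0},{"gripper":1,"dx":0,"dy":0,"dz":1,"turn":0},{"gripper":1,"dx":0,"dy":0,"dz":0,"turn":0},{"gripper":1,"dx":0,"dy":0,"dz":0,"turn":0}]' 12
```

```text
t: 13.88
position: [0.6931, -0.1508, 0.2836]
eef_rot: [3.141, 0.001, 0.005]
force: [-0.2, -0.5, 6.1]
grip_width: 0.0605
gripper_force: 12.1
```

```bash
python3 -m inch '[{"gripper":-1,"dx":0,"dy":0,"dz":0,"turn":0},{"gripper":-1,"dx":0,"dy":0,"dz":0,"turn":0},{"gripper":-1,"dx":0,"dy":0,"dz":0,"turn":0},{"gripper":-1,"dx":0,"dy":0,"dz":0,"turn":0},{"gripper":-1,"dx":0,"dy":0,"dz":0,"turn":0},{"gripper":-1,"dx":0,"dy":0,"dz":-20,"turn":0},{"gripper":-1,"dx":0,"dy":0,"dz":-40,"turn":0},{"gripper":-1,"dx":0,"dy":0,"dz":-40,"turn":0}]' 12 && python3 -m inch '[{"gripper":-1,"dx":-35,"dy":7,"dz":0,"turn":0},{"gripper":-1,"dx":-35,"dy":7,"dz":0,"turn":0},{"gripper":-1,"dx":-35,"dy":7,"dz":0,"turn":0},{"gripper":-1,"dx":-35,"dy":7,"dz":0,"turn":0},{"gripper":-1,"dx":-35,"dy":7,"dz":0,"turn":0},{"gripper":-1,"dx":-35,"dy":7,"dz":0,"turn":0},{"gripper":-1,"dx":-35,"dy":7,"dz":0,"turn":0},{"gripper":-1,"dx":0,"dy":0,"dz":30,"turn":0},{"gripper":-1,"dx":0,"dy":0,"dz":30,"turn":0},{"gripper":-1,"dx":0,"dy":0,"dz":0,"turn":0},{"gripper":-1,"dx":0,"dy":0,"dz":0,"turn":0}]' 12
python3 - <<'E'
from fit import *
c=manip.get_calibration("wrist"); p=manip.observe()["position"];print(p)
manip.snapshot("wrist");print(fit("wrist","blue_tumbler",CUP,(.447,-.2),c=c),fit("wrist","yellow_tumbler",CUP,(.579,-.206),c=c))
im=manip.snapshot("top");cv2.imwrite("pics/t5.png",im[80:400,150:550,::-1]);print(fit("top","black_tumbler",CUP,(.692,-.151),.049))
E
```

```text
t: 14.55
position: [0.6919, -0.1505, 0.3801]
eef_rot: [-3.139, -0.001, 0.009]
force: [0.6, -0.3, -0.2]
grip_width: 0.0868
gripper_force: 0.0
t: 15.47
position: [0.4471, -0.1997, 0.3209]
eef_rot: [-3.139, -0.0, 0.005]
force: [-0.3, -0.5, -0.6]
grip_width: 0.0869
gripper_force: 0.0
[ 0.44714769 -0.1996807   0.32093392]
[([0.447, -0.2014], np.float64(0.969), 0.66)] [([0.5791, -0.2074], np.float64(0.983), 0.72)]
[([0.6921, -0.1512], np.float64(0.899), 0.96), ([0.692, -0.151], np.float64(0.0), 0.23)]
```

View pics/t5.png

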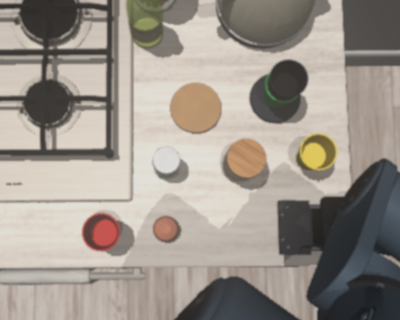

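Black is nested upright in green at crop (286,78), and blue is under the gripper. Next I grip blue and carry it to the cork coaster.

```bash
python3 -m inch '[{"gripper":-1,"dx":0,"dy":1.5,"dz":30,"turn":0},{"gripper":-1,"dx":0,"dy":0,"dz":30,"turn":0},{"gripper":-1,"dx":0,"dy":0,"dz":20,"turn":0},{"gripper":-1,"dx":0,"dy":0,"dz":8,"turn":0},{"gripper":-1,"dx":0,"dy":0,"dz":0,"turn":0},{"gripper":1,"dx":0,"dy":0,"dz":0,"turn":0},{"gripper":1,"dx":0,"dy":0,"dz":0,"turn":0},{"gripper":1,"dx":0,"dy":0,"dz":0,"turn":0},{"gripper":1,"dx":0,"dy":0,"dz":0,"turn":0},{"gripper":1,"dx":0,"dy":0,"dz":0,"turn":0},{"gripper":1,"dx":0,"dy":0,"dz":0,"turn":0}]' 12 && python3 -m inch '[{"gripper":1,"dx":0,"dy":0,"dz":-20,"turn":0},{"gripper":1,"dx":0,"dy":0,"dz":-40,"turn":0},{"gripper":1,"dx":0,"dy":0,"dz":-40,"turn":0},{"gripper":1,"dx":0,"dy":0,"dz":-40,"turn":0},{"gripper":1,"dx":0,"dy":0,"dz":-10,"turn":0},{"gripper":1,"dx":0,"dy":0,"dz":0,"turn":0}]' 12 && python3 -m inch '[{"gripper":1,"dx":25,"dy":-22,"dz":0,"turn":0},{"gripper":1,"dx":29,"dy":-25,"dz":0,"turn":0},{"gripper":1,"dx":29,"dy":-25,"dz":0,"turn":0},{"gripper":1,"dx":29,"dy":-25,"dz":0,"turn":0},{"gripper":1,"dx":29,"dy":-25,"dz":0,"turn":0},{"gripper":1,"dx":29,"dy":-25,"dz":0,"turn":0},{"gripper":1,"dx":29,"dy":-25,"dz":0,"turn":0},{"gripper":1,"dx":29,"dy":-25,"dz":0,"turn":0},{"gripper":1,"dx":0,"dy":0,"dz":0,"turn":0},{"gripper":1,"dx":0,"dy":0,"dz":0,"turn":0}]' 12
```

```text
t: 16.63
position: [0.4477, -0.2014, 0.2345]
eef_rot: [3.141, 0.001, 0.002]
force: [0.0, 0.9, 3.5]
grip_width: 0.0598
gripper_force: 12.0
t: 17.13
position: [0.4482, -0.2017, 0.3875]
eef_rot: [3.136, 0.001, 0.011]
force: [-0.1, -0.5, -0.9]
grip_width: 0.0599
gripper_force: 11.9
t: 17.97
position: [0.6757, -0.0024, 0.3807]
eef_rot: [-3.141, -0.006, 0.007]
force: [-0.9, 0.5, -1.8]
grip_width: 0.0595
gripper_force: 11.9
```

```bash
python3 -m inch '[{"gripper":1,"dx":0,"dy":1.5,"dz":20,"turn":0},{"gripper":1,"dx":0,"dy":0,"dz":35,"turn":0},{"gripper":1,"dx":0,"dy":0,"dz":35,"turn":0},{"gripper":1,"dx":0,"dy":0,"dz":25,"turn":0},{"gripper":1,"dx":0,"dy":0,"dz":15,"turn":0},{"gripper":1,"dx":0,"dy":0,"dz":4,"turn":0},{"gripper":1,"dx":0,"dy":0,"dz":2,"turn":0},{"gripper":1,"dx":0,"dy":0,"dz":1,"turn":0},{"gripper":1,"dx":0,"dy":0,"dz":0,"turn":0},{"gripper":1,"dx":0,"dy":0,"dz":0,"turn":0}]' 12
python3 - <<'E'
from fit import *
c=manip.get_calibration("wrist"); print(manip.observe()["position"])
manip.snapshot("wrist");print(fit("wrist","cork_coaster",COA,(.6755,-.004),c=c))
E
```

```text
t: 18.8
position: [0.6758, -0.006, 0.2483]
eef_rot: [3.141, 0.0, 0.004]
force: [-0.1, 0.7, -1.3]
grip_width: 0.0598
gripper_force: 12.0
[ 0.6758001  -0.00600262  0.24829991]
[([0.6746, -0.0049], np.float64(0.442), 0.64)]
```

```bash
python3 -m inch '[{"gripper":1,"dx":0,"dy":-1.5,"dz":2,"turn":0},{"gripper":1,"dx":0,"dy":0,"dz":2,"turn":0},{"gripper":1,"dx":0,"dy":0,"dz":1,"turn":0},{"gripper":1,"dx":0,"dy":0,"dz":1,"turn":0},{"gripper":1,"dx":0,"dy":0,"dz":0,"turn":0},{"gripper":1,"dx":0,"dy":0,"dz":0,"turn":0}]' 12
```

```text
t: 19.4
position: [0.6762, -0.0038, 0.2436]
eef_rot: [3.141, 0.001, 0.006]
force: [-1.7, 1.3, 9.9]
grip_width: 0.0601
gripper_force: 12.7
```

```bash
python3 -m inch '[{"gripper":-1,"dx":0,"dy":0,"dz":0,"turn":0},{"gripper":-1,"dx":0,"dy":0,"dz":0,"turn":0},{"gripper":-1,"dx":0,"dy":0,"dz":0,"turn":0},{"gripper":-1,"dx":0,"dy":0,"dz":0,"turn":0},{"gripper":-1,"dx":0,"dy":0,"dz":0,"turn":0},{"gripper":-1,"dx":0,"dy":0,"dz":-20,"turn":0},{"gripper":-1,"dx":0,"dy":0,"dz":-40,"turn":0},{"gripper":-1,"dx":0,"dy":0,"dz":-40,"turn":0},{"gripper":-1,"dx":0,"dy":0,"dz":-40,"turn":0}]' 12 && python3 -m inch '[{"gripper":-1,"dx":-16,"dy":34,"dz":0,"turn":0},{"gripper":-1,"dx":-16,"dy":34,"dz":0,"turn":0},{"gripper":-1,"dx":-16,"dy":34,"dz":0,"turn":0},{"gripper":-1,"dx":-16,"dy":34,"dz":0,"turn":0},{"gripper":-1,"dx":-16,"dy":34,"dz":0,"turn":0},{"gripper":-1,"dx":-16,"dy":34,"dz":0,"turn":0},{"gripper":-1,"dx":0,"dy":0,"dz":30,"turn":0},{"gripper":-1,"dx":0,"dy":0,"dz":30,"turn":0},{"gripper":-1,"dx":0,"dy":0,"dz":0,"turn":0},{"gripper":-1,"dx":0,"dy":0,"dz":0,"turn":0}]' 12
python3 - <<'E'
from fit import *
c=manip.get_calibration("wrist"); p=manip.observe()["position"];print(p)
manip.snapshot("wrist");print(fit("wrist","yellow_tumbler",CUP,(.579,-.206),c=c))
manip.snapshot("top");print(fit("top","blue_tumbler",CUP,(.676,-.004),.009))
E
```

```text
t: 20.15
position: [0.6752, -0.0042, 0.3812]
eef_rot: [-3.141, -0.0, 0.004]
force: [0.6, 0.2, 0.1]
grip_width: 0.0867
gripper_force: 0.0
t: 20.98
position: [0.5788, -0.2081, 0.3191]
eef_rot: [-3.139, -0.0, 0.007]
force: [0.1, -0.2, 0.7]
grip_width: 0.0866
gripper_force: 0.0
[ 0.57884063 -0.20810665  0.31911938]
[([0.579, -0.2074], np.float64(0.956), 0.92)]
[([0.6755, -0.0033], np.float64(0.905), 0.74), ([0.6373, 0.0001], np.float64(0.441), 0.64), ([0.676, -0.004], np.float64(0.0), 0.51)]
```

```bash
python3 -m inch '[{"gripper":-1,"dx":0,"dy":0,"dz":30,"turn":0},{"gripper":-1,"dx":0,"dy":0,"dz":30,"turn":0},{"gripper":-1,"dx":0,"dy":0,"dz":20,"turn":0},{"gripper":-1,"dx":0,"dy":0,"dz":7,"turn":0},{"gripper":-1,"dx":0,"dy":0,"dz":0,"turn":0},{"gripper":1,"dx":0,"dy":0,"dz":0,"turn":0},{"gripper":1,"dx":0,"dy":0,"dz":0,"turn":0},{"gripper":1,"dx":0,"dy":0,"dz":0,"turn":0},{"gripper":1,"dx":0,"dy":0,"dz":0,"turn":0},{"gripper":1,"dx":0,"dy":0,"dz":0,"turn":0},{"gripper":1,"dx":0,"dy":0,"dz":0,"turn":0}]' 12 && python3 -m inch '[{"gripper":1,"dx":0,"dy":0,"dz":-20,"turn":0},{"gripper":1,"dx":0,"dy":0,"dz":-40,"turn":0},{"gripper":1,"dx":0,"dy":0,"dz":-40,"turn":0},{"gripper":1,"dx":0,"dy":0,"dz":-40,"turn":0},{"gripper":1,"dx":0,"dy":0,"dz":-10,"turn":0},{"gripper":1,"dx":0,"dy":0,"dz":0,"turn":0}]' 12 && python3 -m inch '[{"gripper":1,"dx":12,"dy":-25,"dz":0,"turn":0},{"gripper":1,"dx":17,"dy":-36,"dz":0,"turn":0},{"gripper":1,"dx":17,"dy":-36,"dz":0,"turn":0},{"gripper":1,"dx":17,"dy":-36,"dz":0,"turn":0},{"gripper":1,"dx":17,"dy":-36,"dz":0,"turn":0},{"gripper":1,"dx":17,"dy":-35,"dz":0,"turn":0},{"gripper":1,"dx":0,"dy":0,"dz":20,"turn":0},{"gripper":1,"dx":0,"dy":0,"dz":20,"turn":0},{"gripper":1,"dx":0,"dy":0,"dz":0,"turn":0},{"gripper":1,"dx":0,"dy":0,"dz":0,"turn":0}]' 12
python3 - <<'E'
from fit import *
c=manip.get_calibration("wrist"); p=manip.observe()["position"];print(p)
im=manip.snapshot("wrist"); cv2.imwrite("pics/w6.png",im[:,:,::-1])
E
```

```text
t: 22.1
position: [0.5798, -0.2083, 0.2347]
eef_rot: [3.141, 0.0, 0.002]
force: [0.7, 1.0, 3.2]
grip_width: 0.0599
gripper_force: 12.0
t: 22.6
position: [0.5803, -0.2087, 0.3881]
eef_rot: [3.137, 0.001, 0.013]
force: [-0.1, -0.2, -2.0]
grip_width: 0.0597
gripper_force: 11.9
t: 23.43
position: [0.6752, -0.0039, 0.34]
eef_rot: [-3.14, -0.001, 0.012]
force: [0.3, -0.7, -1.1]
grip_width: 0.0599
gripper_force: 11.9
[ 0.67523283 -0.00389836  0.34002576]
```

View pics/w6.png

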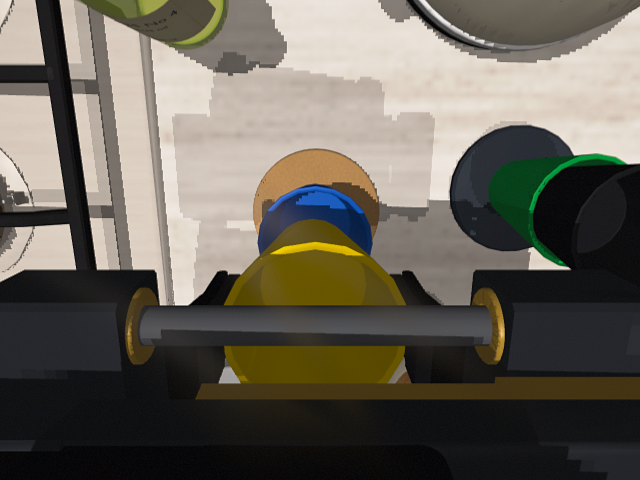

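Yellow is centred over blue (both near column 315). Lowering it now; the green/black stack stays clear of the gripper body.

```bash
python3 -m inch '[{"gripper":1,"dx":0,"dy":0,"dz":15,"turn":0},{"gripper":1,"dx":0,"dy":0,"dz":15,"turn":0},{"gripper":1,"dx":0,"dy":0,"dz":12,"turn":0},{"gripper":1,"dx":0,"dy":0,"dz":7,"turn":0},{"gripper":1,"dx":0,"dy":0,"dz":4,"turn":0},{"gripper":1,"dx":0,"dy":0,"dz":2,"turn":0},{"gripper":1,"dx":0,"dy":0,"dz":0,"turn":0},{"gripper":1,"dx":0,"dy":0,"dz":0,"turn":0}]' 12
```

```text
t: 24.15
position: [0.6767, -0.0043, 0.2894]
eef_rot: [3.141, 0.0, 0.002]
force: [-0.9, 0.3, -0.4]
grip_width: 0.0599
gripper_force: 11.9
```

```bash
python3 -m inch '[{"gripper":1,"dx":0,"dy":0,"dz":2,"turn":0},{"gripper":1,"dx":0,"dy":0,"dz":2,"turn":0},{"gripper":1,"dx":0,"dy":0,"dz":1.5,"turn":0},{"gripper":1,"dx":0,"dy":0,"dz":1,"turn":0},{"gripper":1,"dx":0,"dy":0,"dz":0,"turn":0},{"gripper":1,"dx":0,"dy":0,"dz":0,"turn":0}]' 12
```

```text
t: 24.65
position: [0.6769, -0.0042, 0.2836]
eef_rot: [3.141, 0.001, 0.004]
force: [-1.0, 0.3, 5.7]
grip_width: 0.0599
gripper_force: 12.3
```

```bash
python3 -m inch '[{"gripper":-1,"dx":0,"dy":0,"dz":0,"turn":0},{"gripper":-1,"dx":0,"dy":0,"dz":0,"turn":0},{"gripper":-1,"dx":0,"dy":0,"dz":0,"turn":0},{"gripper":-1,"dx":0,"dy":0,"dz":0,"turn":0},{"gripper":-1,"dx":0,"dy":0,"dz":0,"turn":0},{"gripper":-1,"dx":0,"dy":0,"dz":-20,"turn":0},{"gripper":-1,"dx":0,"dy":0,"dz":-40,"turn":0},{"gripper":-1,"dx":0,"dy":0,"dz":-40,"turn":0}]' 12 && python3 -m inch '[{"gripper":-1,"dx":-33,"dy":-23.5,"dz":0,"turn":0},{"gripper":-1,"dx":-33,"dy":-23.5,"dz":0,"turn":0},{"gripper":-1,"dx":-33,"dy":-23.5,"dz":0,"turn":0},{"gripper":-1,"dx":-33,"dy":-23.5,"dz":0,"turn":0},{"gripper":-1,"dx":-33,"dy":-23.5,"dz":0,"turn":0},{"gripper":-1,"dx":-33,"dy":-23.5,"dz":0,"turn":0},{"gripper":-1,"dx":-32,"dy":-23,"dz":0,"turn":0},{"gripper":-1,"dx":0,"dy":0,"dz":30,"turn":0},{"gripper":-1,"dx":0,"dy":0,"dz":30,"turn":0},{"gripper":-1,"dx":0,"dy":0,"dz":0,"turn":0},{"gripper":-1,"dx":0,"dy":0,"dz":0,"turn":0}]' 12
python3 - <<'E'
from fit import *
c=manip.get_calibration("wrist"); p=manip.observe()["position"];print(p)
manip.snapshot("wrist");print(fit("wrist","red_tumbler",CUP,(.4466,.159),c=c))
manip.snapshot("top");print(fit("top","yellow_tumbler",CUP,(.676,-.004),.049))
E
```

```text
t: 25.32
position: [0.6758, -0.0042, 0.3808]
eef_rot: [-3.141, -0.0, 0.009]
force: [2.3, -0.4, 0.3]
grip_width: 0.0866
gripper_force: 0.0
t: 26.23
position: [0.446, 0.1597, 0.3215]
eef_rot: [3.141, 0.001, -0.006]
force: [0.5, -0.0, -0.6]
grip_width: 0.0868
gripper_force: 0.0
[0.44601009 0.15972908 0.32147529]
[([0.4465, 0.158], np.float64(0.959), 0.74)]
[([0.676, -0.004], np.float64(0.917), 0.88)]
```

```bash
python3 -m inch '[{"gripper":-1,"dx":0,"dy":1.5,"dz":30,"turn":0},{"gripper":-1,"dx":0,"dy":0,"dz":30,"turn":0},{"gripper":-1,"dx":0,"dy":0,"dz":20,"turn":0},{"gripper":-1,"dx":0,"dy":0,"dz":8,"turn":0},{"gripper":-1,"dx":0,"dy":0,"dz":0,"turn":0},{"gripper":1,"dx":0,"dy":0,"dz":0,"turn":0},{"gripper":1,"dx":0,"dy":0,"dz":0,"turn":0},{"gripper":1,"dx":0,"dy":0,"dz":0,"turn":0},{"gripper":1,"dx":0,"dy":0,"dz":0,"turn":0},{"gripper":1,"dx":0,"dy":0,"dz":0,"turn":0},{"gripper":1,"dx":0,"dy":0,"dz":0,"turn":0}]' 12 && python3 -m inch '[{"gripper":1,"dx":0,"dy":0,"dz":-20,"turn":0},{"gripper":1,"dx":0,"dy":0,"dz":-40,"turn":0},{"gripper":1,"dx":0,"dy":0,"dz":-40,"turn":0},{"gripper":1,"dx":0,"dy":0,"dz":-40,"turn":0},{"gripper":1,"dx":0,"dy":0,"dz":-40,"turn":0},{"gripper":1,"dx":0,"dy":0,"dz":0,"turn":0}]' 12 && python3 -m inch '[{"gripper":1,"dx":23,"dy":16,"dz":0,"turn":0},{"gripper":1,"dx":34,"dy":24,"dz":0,"turn":0},{"gripper":1,"dx":34,"dy":24,"dz":0,"turn":0},{"gripper":1,"dx":34,"dy":24,"dz":0,"turn":0},{"gripper":1,"dx":34,"dy":24,"dz":0,"turn":0},{"gripper":1,"dx":34,"dy":24,"dz":0,"turn":0},{"gripper":1,"dx":34,"dy":24,"dz":0,"turn":0},{"gripper":1,"dx":2,"dy":2,"dz":15,"turn":0},{"gripper":1,"dx":0,"dy":0,"dz":15,"turn":0},{"gripper":1,"dx":0,"dy":0,"dz":0,"turn":0},{"gripper":1,"dx":0,"dy":0,"dz":0,"turn":0}]' 12
python3 - <<'E'
from fit import *
c=manip.get_calibration("wrist"); p=manip.observe()["position"];print(p)
im=manip.snapshot("wrist"); cv2.imwrite("pics/w7.png",im[:,:,::-1])
E
```

```text
t: 27.35
position: [0.4466, 0.1583, 0.2351]
eef_rot: [-3.141, -0.001, -0.003]
force: [0.1, 0.4, 5.3]
grip_width: 0.062
gripper_force: 11.6
t: 27.85
position: [0.4481, 0.1586, 0.4215]
eef_rot: [-3.14, -0.001, -0.025]
force: [1.8, 1.0, -1.1]
grip_width: 0.0616
gripper_force: 11.9
t: 28.77
position: [0.6747, -0.0036, 0.3821]
eef_rot: [-3.141, -0.0, 0.008]
force: [0.3, 0.5, -0.9]
grip_width: 0.0617
gripper_force: 12.0
[ 0.6746991  -0.00363289  0.38212653]
```

View pics/w7.png

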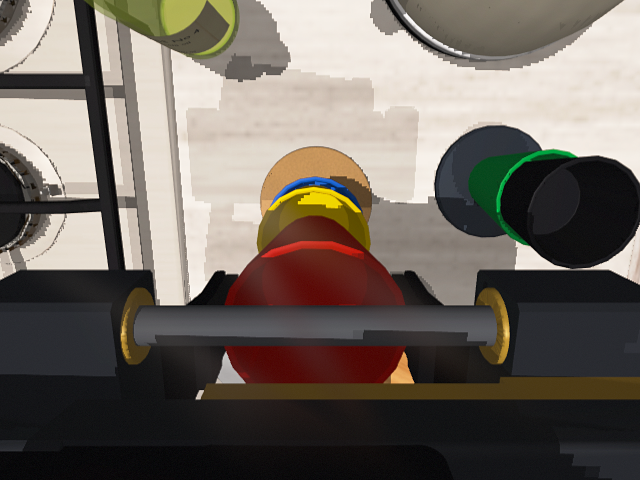

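Red is centred over the yellow/blue stack (about column 315). I'll lower carefully.

```bash
python3 -m inch '[{"gripper":1,"dx":1,"dy":0,"dz":15,"turn":0},{"gripper":1,"dx":0,"dy":0,"dz":15,"turn":0},{"gripper":1,"dx":0,"dy":0,"dz":10,"turn":0},{"gripper":1,"dx":0,"dy":0,"dz":6,"turn":0},{"gripper":1,"dx":0,"dy":0,"dz":4,"turn":0},{"gripper":1,"dx":0,"dy":0,"dz":2,"turn":0},{"gripper":1,"dx":0,"dy":0,"dz":0,"turn":0},{"gripper":1,"dx":0,"dy":0,"dz":0,"turn":0}]' 12;  python3 -m inch '[{"gripper":1,"dx":0,"dy":0,"dz":2,"turn":0},{"gripper":1,"dx":0,"dy":0,"dz":2,"turn":0},{"gripper":1,"dx":0,"dy":0,"dz":0,"turn":0},{"gripper":1,"dx":0,"dy":0,"dz":0,"turn":0}]' 12
```

```text
t: 29.48
position: [0.6766, -0.0037, 0.3329]
eef_rot: [3.141, 0.001, 0.002]
force: [-0.2, 0.1, -0.7]
grip_width: 0.0616
gripper_force: 12.0
t: 29.82
position: [0.6764, -0.0037, 0.3282]
eef_rot: [-3.142, -0.001, 0.0]
force: [0.2, -0.6, -0.9]
grip_width: 0.0614
gripper_force: 12.0
```

```bash
python3 -m inch '[{"gripper":1,"dx":0,"dy":0,"dz":2,"turn":0},{"gripper":1,"dx":0,"dy":0,"dz":1.5,"turn":0},{"gripper":1,"dx":0,"dy":0,"dz":1.5,"turn":0},{"gripper":1,"dx":0,"dy":0,"dz":0,"turn":0},{"gripper":1,"dx":0,"dy":0,"dz":0,"turn":0}]' 12
```

```text
t: 30.23
position: [0.6767, -0.0036, 0.3243]
eef_rot: [3.142, 0.001, 0.003]
force: [-1.2, 0.8, 4.9]
grip_width: 0.0621
gripper_force: 11.8
```

Red is seated (contact at the expected height). Release, retreat upwards and check.

```bash
python3 -m inch '[{"gripper":-1,"dx":0,"dy":0,"dz":0,"turn":0},{"gripper":-1,"dx":0,"dy":0,"dz":0,"turn":0},{"gripper":-1,"dx":0,"dy":0,"dz":0,"turn":0},{"gripper":-1,"dx":0,"dy":0,"dz":0,"turn":0},{"gripper":-1,"dx":0,"dy":0,"dz":0,"turn":0},{"gripper":-1,"dx":0,"dy":0,"dz":-20,"turn":0},{"gripper":-1,"dx":0,"dy":0,"dz":-40,"turn":0},{"gripper":-1,"dx":0,"dy":0,"dz":-40,"turn":0}]' 12 && python3 -m inch '[{"gripper":-1,"dx":-30,"dy":0,"dz":0,"turn":0},{"gripper":-1,"dx":-40,"dy":0,"dz":0,"turn":0},{"gripper":-1,"dx":-40,"dy":0,"dz":0,"turn":0},{"gripper":-1,"dx":-40,"dy":0,"dz":0,"turn":0},{"gripper":-1,"dx":-30,"dy":0,"dz":0,"turn":0},{"gripper":-1,"dx":0,"dy":0,"dz":0,"turn":0},{"gripper":-1,"dx":0,"dy":0,"dz":0,"turn":0}]' 12
python3 - <<'E'
from fit import *
im=manip.snapshot("scene"); cv2.imwrite("pics/s8.png",im[:,:,::-1])
Z=dict(blue_tumbler=(.676,-.004,.009),yellow_tumbler=(.676,-.004,.049),red_tumbler=(.676,-.004,.089),green_tumbler=(.692,-.151,.009),black_tumbler=(.692,-.151,.049))
for n in("red_tumbler","black_tumbler"): print("scene",n,fit("scene",n,CUP,Z[n][:2],Z[n][2]))
manip.snapshot("top")
for n in("red_tumbler","black_tumbler"): print("top",n,fit("top",n,CUP,Z[n][:2],Z[n][2]))
E
```

```text
t: 30.9
position: [0.6759, -0.0037, 0.4218]
eef_rot: [-3.141, -0.0, 0.009]
force: [1.3, 0.3, 0.6]
grip_width: 0.0871
gripper_force: 0.0
t: 31.48
position: [0.4949, -0.0036, 0.4235]
eef_rot: [-3.142, -0.0, 0.0]
force: [0.2, -0.6, -0.0]
grip_width: 0.0872
gripper_force: 0.0
scene red_tumbler [([0.676, -0.004], np.float64(0.0), 0.59), ([0.6762, -0.0014], np.float64(0.755), 0.55)]
scene black_tumbler [([0.6916, -0.1495], np.float64(0.728), 0.9)]
top red_tumbler [([0.6759, -0.0035], np.float64(0.945), 0.55)]
top black_tumbler [([0.6936, -0.1517], np.float64(0.908), 0.77), ([0.692, -0.151], np.float64(0.0), 0.28)]
```

View pics/s8.png

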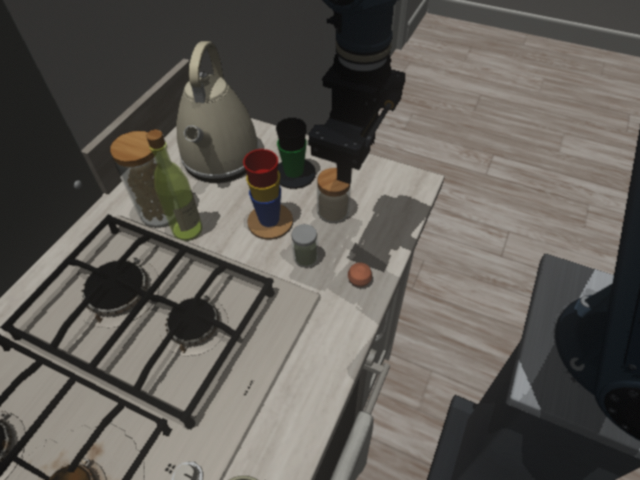

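Both stacks stand upright and evenly nested: red/yellow/blue at about (263,190) and black/green at about (292,150). The jars (333,195), (305,245) and the ornament (360,274) have not moved.

```bash
python3 -c "
from bench import manip
print(manip.job_done())"
```

```text
the job is handed in; nothing more can be done
None
```

I handed the job in at about 32 s: blue, yellow and red are nested on the cork coaster, green and black on the dark one, both stacks upright in the last pictures and the jars and peach ornament unmoved; the hand-in gave no verdict.

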